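# Carry the rolling filter cartridge on its cleaning tray to the extraction stand

### The job

Pick up the cleaning tray by its wooden carry bar and carry it to the dust extraction stand. The dusty filter cartridge rolls freely on the tray's rails: balance the tray so that it never runs against the stops at the rail ends, and do not touch the cartridge. Stop just above the stand and keep the cartridge quiet near the middle of the tray for three full seconds, then lower the tray gently onto the stand's two bearers, let go and back away, leaving the cartridge still and near the middle, over the grille, and everything else on the bench where it was.

Things in the scene. Friction and masses are not known exactly. Their poses are not given: they have to be found in the camera images.
- tray: Cleaning tray: slatted aluminium floor 150 mm (x) by 300 mm (y), 0.45 kg without the cartridge. Origin at the centre of its underside, z up. Side walls 57 mm high along both long sides carry inside a channel rail each, closed by black rubber stops; straps at their middle hold a beech carry bar across the tray. Starts flat on the bench, left or right of the robot.
- tray_bar (a point): Centre of the tray's carry bar, 122 mm straight above the tray's origin, on the tray's axes. The bar is parallel to the tray's x, flat-sided, 148 mm long, 14 mm wide (along y), 22 mm tall. A gripper closing along the tray's y holds it firmly; with the TCP at this point the fingertips stay 23 mm above the cartridge.
- cartridge (a joint): Where the cartridge stands on the rails: its position (m) along the tray's y from the tray's middle. The stops are at -0.100 and 0.100. It runs on ball bearings with hardly any friction: with the tray tilted by A rad about its x (+ lifts the +y end) and accelerated by a (m/s2) along its y, it accelerates by -(9.81 A + a) less 0.24 1/s times its speed.
- cartridge_mid (a point): Middle of the pleated white filter cartridge, 70 mm in diameter, 100 mm long, grey end caps, 0.25 kg (+-35 %). It sits across the tray, axis along the tray's x, 45 mm above the tray's underside, on a steel axle whose small wheels run in the two channel rails.
- stand: Extraction stand, fixed: grey plinth 200 mm (x) by 336 mm (y), 50 mm high, one round grille in the middle of its top, steel rod frame above. Origin at the centre of its underside, z up. Two bearer rods along y at x = -55 and 55 mm, tops at z = 80 mm. At each end a rod hoop 110 mm wide, up to z = 114 mm, inner face at y = -162 or 162 mm: the 300 mm tray goes down between the hoops.
- stand_seat (a point): Where the tray's origin lies when it is seated on the stand: 80 mm above the stand's origin, on the stand's axes. The tray's long side (y) then lies along the stand's y, either way round.
- cup: Bystander: grey plastic cyclone cup, 112 mm across, 150 mm high, origin at the centre of its underside.
- brush: Bystander: stiff nylon brush with a beech handle, about 190 mm long (its x), 40 mm wide, 36 mm high, lying between the tray and the stand, origin under its middle.
- nozzle: Bystander: clear crevice nozzle about 235 mm long (its x), up to 40 mm high, lying at the far side, origin under it.
- round_filter: Bystander: spare round filter lying flat, 120 mm across, 30 mm high, origin at the centre of its underside.
- jar: Bystander: glass jar, 64 mm across, 85 mm high, origin at the centre of its underside.
- bottle: Bystander: white plastic bottle, 68 mm across, 200 mm high, origin at the centre of its underside.

How it is judged:
On the way, in this order (a step that is already met when the one before it is completed fails the run):
1. the tray is lifted clear of the bench (height (world z) of tray above 0.04 m and contact force between tray and the fingers above 1 N), for 0.2 s.
2. the tray is held just above the stand (within 50 mm sideways, 5 to 80 mm over the bearers, not touching) with the cartridge within 50 mm of the tray's middle and slower than 0.06 m/s, for 3 s (horizontal distance between tray and stand below 0.05 m and z of tray in the frame of stand between 0.085 and 0.16 m and contact force between tray and stand below 0.2 N and velocity of joint cartridge between -0.06 and 0.06 m/s and value of joint cartridge between -0.05 and 0.05 m), for 2.8 s.
3. the tray is seated on the bearers (z of tray in the frame of stand between 0.074 and 0.086 m and horizontal distance between tray and stand below 0.025 m and angle between the y axis of tray and the y axis of stand, either way round below 0.12 rad and angle between tray's own z axis and vertical below 0.05 rad), for 0.2 s.
At the end, for the whole second after the job is handed in: The tray is released and rests on the stand's bearers (underside within 6 mm of their tops, centred within 25 mm, long side along the stand within 0.12 rad, level within 0.05 rad), with the cartridge within 60 mm of the tray's middle and slower than 0.03 m/s (all of step 3 and value of joint cartridge between -0.06 and 0.06 m and velocity of joint cartridge between -0.03 and 0.03 m/s and linear speed of tray below 0.02 m/s and contact force between tray and the fingers below 0.2 N); the robot touches nothing.
It fails at once if the cartridge runs against a stop at the end of the rails (value of joint cartridge above 0.098 m or value of joint cartridge below -0.098 m).
It fails at once if the robot touches the cartridge (contact force between any of the fingers, the arm and cartridge_c0 above 0.5 N).
It fails at once if the tray is slammed onto the stand (contact force between tray and stand above 60 N).
It fails at once if the tray is tipped (angle between tray's own z axis and vertical above 0.4 rad).
It fails at once if something else on the bench is disturbed (distance of any of cup, brush, nozzle, round_filter, jar, bottle from where it was at the start of the episode above 0.03 m).
It also fails if it takes over 72 s, if anything falls off the work surface, if the arm or the gripper's body presses on something with over 40 N, if the wrist force passes 120 N, or if a joint passes its speed limit or range.

### The arm

A 7-joint arm with a two-finger parallel gripper is mounted at the origin on the work surface. World frame = base frame: x ahead of the robot, y to its left, z up, the work surface at z = 0. Lengths are in m, angles in rad, forces in N, time in s.
With the tool pointing down it reaches from about 0.425 to 0.875 m from the base axis. Payload 8.4 kg.
Tool frame: the origin (TCP) lies between the finger pads, 19 mm behind the fingertips; this is the grasp point; z points along the fingers, y is the line along which they close (so a half turn about z gives the same grasp; the last joint's range is limited). The gripper opens to 85 mm and grips with 20 to 120 N. Pads are 22 mm wide; open, the fingers measure 114 mm over their backs; the gripper's body (76 mm by 85 mm) begins 54 mm behind the grasp point. The pads swing forward as they close: fully open they stand 13 mm farther back than shut.
Start: joints at [-1.241, 0.333, 0.04, 1.465, -0.013, 1.343, -0.059], TCP at [0.27, 0.591, 0.25] pointing down, gripper open.
Joint ranges: [-2.58, 2.58], [-0.38, 2.09], [-1.3, 1.39], [0.25, 2.4], [-1.5, 4.64], [0.08, 2.09], [-2.65, 2.65]. Speed limits (rad/s): [2.22, 2.22, 2.79, 2.79, 3.14, 3.14, 3.14].

### API

Orientations are given as a rotation vector (axis times angle).
In Python, from station import bot gives the robot as it stands. The module is installed in compiled form; this text tells all that it offers.
- The arm moves only by the tool servo_tool, never from a script. Its argument "targets" is a list of rows, each a list of 7 numbers: the shift along the tool's x, y, z in m, then the turn, a rotation vector about the tool's x, y, z in degrees, then the finger opening in m, from 0 to 0.0854. A call has exactly 8 rows; each row is the pose to reach, as a shift and turn from the pose commanded when the call began, along the tool's axes at that moment; what a row does not reach only later rows make up. A row lasts 1/10 s, in which the tool goes at most 50 mm and 8.59 degrees, less where a joint would pass 70% of its speed; a pose out of reach is approached as far as the arm can. A call with a gripper value outside its range is refused whole. The fingers move at their own pace and stop on an object; "newtons" is the grip in N (left out, the last holds). Time passes only in rows, so rows that repeat a pose let the fingers close, or fill a call up. It gives the time, the measured TCP pose, the force, the opening and the grip force at its end, in the units of the state.
- bot.get_state(): the state, without advancing time (a new reading comes with each control period).
- bot.snapshot(name): name is "scene" or "top" or "wrist"; returns a dict with "image" (384x512x3 uint8, red, green, blue), "intrinsics" (3x3 intrinsics, pixels), "k1" (the pictures are not rectified: a ray, as slopes to the right and down, at radius r is drawn at 1 + k1 r^2 times it, then the intrinsics apply), "R" (3x3) and "t" (3): a world point X has camera coordinates R X + t; the wrist camera has in their place "T_tool_cam" (4x4, takes a point from camera to tool coordinates, whose origin is the TCP and whose axes are the flange's). Camera axes: x right, y down, z forward; pixel columns grow to the right and rows downward; lengths in m; the calibration is good to about 2 mm. A picture is of the moment at which its call begins: read the wrist's pose just before it. There is no depth.
- bot.job_done(): hands the job in; it is judged then, once.
Trained networks look in a picture, given as the dict that the camera call returned (one of the last four; its "shot" number tells which), for a name from the list of things; names that differ only in an ending like _2 or _b are one class to them, and where a whole thing is asked for, a point or a joint stands for the part that bears it (a point fixed in the world has none). Each returns a list of dicts, best first, with "score" (0 to 1); they miss things now and then, are a little off and sometimes report something else, mostly with a low value. They report only what shows in the picture. A call takes as long as a camera call.
- bot.cut_out(picture, target): "region" (384x512 bool, what is visible of it) and "rect" ([centre column, centre row, width, height] in pixels, round what is visible of it).
- bot.tip_of(picture, target): "pixel" ([row, column] in pixels: a listed point, or the origin of a listed thing).
The state is a dict: "time": time; "joint_positions": joint angles; "qvel": joint speeds; "joint_torque": joint torques, N m; "tool_pos": TCP position; "eef_rot": TCP orientation; "contact_force": force on the tool from outside, world axes, zero at the start; "torque": the same for the moment, N m; "gripper_width": finger opening in m; "finger_force": force on a finger pad.
Only numpy, scipy, OpenCV 4.12 (cv2) and the standard library are available. Lean on these libraries where they do the work, as an engineer would, in place of code of your own. Each camera call takes 0.05 s, during which the arm holds its last target. There are 200 camera calls.

## Working session

There is one attempt and no reset: what is moved stays moved. The work goes in short steps, Python scripts to look and compute and a tool call to move; the robot and the scene stay as the last step left them, time stands still between calls to the robot, and variables do not carry over. Pictures are saved under pics/ and viewed, at most 10 in all, crops included, and the job is handed in when it is done.

Besides the shell and the picture viewer there is one more tool, called as name([rows], argument=value, ...), one row to a line, values as JSON. servo_tool: Moves the arm, as the interface text tells. Its arguments: {"type":"object","properties":{"targets":{"type":"array","items":{"type":"array","items":{"type":"number"}}},"newtons":{"type":"number"}},"required":["targets"]}

```bash
mkdir -p pics; cat > h.py <<'E'
import numpy as np, cv2
from station import bot
from scipy.spatial.transform import Rotation as Ro
def ray(p,px,st=None):
    # px (row,col) -> origin,dir world
    K=np.array(p["intrinsics"]);d=np.array([(px[1]-K[0,2])/K[0,0],(px[0]-K[1,2])/K[1,1]])
    u=d.copy()
    for _ in range(20): u=d/(1+p["k1"]*(u@u))
    c=np.array([u[0],u[1],1])
    if "R" in p:
        R=np.array(p["R"]);return -R.T@np.array(p["t"]),R.T@c
    T=np.array(p["T_tool_cam"]);W=Ro.from_rotvec(st["eef_rot"]).as_matrix()
    return W@T[:3,3]+np.array(st["tool_pos"]),W@T[:3,:3]@c
def at(p,px,z,st=None):
    o,d=ray(p,px,st);return o+d*(z-o[2])/d[2]
def tri(rs):
    A=0;b=0
    for o,d in rs:
        d=d/np.linalg.norm(d);P=np.eye(3)-np.outer(d,d);A=A+P;b=b+P@o
    return np.linalg.solve(A,b)
def save(p,n): cv2.imwrite("pics/"+n,np.array(p["image"])[:,:,::-1])
E
python3 - <<'E'
from h import *
np.set_printoptions(precision=4,suppress=True)
s=bot.get_state();print({k:np.round(v,4) for k,v in s.items()})
P={}
for n in("top","scene"):
    p=bot.snapshot(n);P[n]=p;save(p,n+"0.png")
    for t,z in dict(tray=0,tray_bar=.122,cartridge_mid=.045,stand=0,stand_seat=.08,cup=0,brush=0,nozzle=0,round_filter=0,jar=0,bottle=0).items():
        for r in bot.tip_of(p,t)[:2]: print(n,t,np.round(r["pixel"],1),round(r["score"],2),at(p,r["pixel"],z))
a=cv2.imread("pics/top0.png")
E
```

```text
{'time': np.float64(0.0), 'joint_positions': array([-1.2412,  0.3339,  0.0399,  1.4663, -0.0134,  1.3433, -0.0585]), 'qvel': array([-0.0004,  0.0007,  0.002 , -0.0023, -0.0007,  0.0008,  0.0016]), 'joint_torque': array([  0.0005, -65.8524,   1.3658, -40.5583,   0.0168,   0.0121,
        -0.    ]), 'tool_pos': array([0.2701, 0.5907, 0.2491]), 'eef_rot': array([-0.6684, -3.0694,  0.0025]), 'contact_force': array([-1.0857,  0.1107, -0.0398]), 'torque': array([-0.0188,  0.0378,  0.003 ]), 'finger_force': np.float64(0.0), 'gripper_width': np.float64(0.0855)}
top tray [255.2 353.3] 0.86 [ 0.4811 -0.276   0.    ]
top tray_bar [256.4 364.1] 0.56 [ 0.4806 -0.2807  0.122 ]
top cartridge_mid [253.3 349.9] 0.63 [ 0.4874 -0.2577  0.045 ]
top cartridge_mid [158.9 339.5] 0.41 [ 0.7522 -0.2315  0.045 ]
top stand [258.4 165.4] 0.76 [0.4706 0.2618 0.    ]
top stand_seat [259.7 158.5] 0.62 [0.4693 0.2661 0.08  ]
top stand_seat [160.3 194.6] 0.15 [0.7404 0.1721 0.08  ]
top cup [160.9 335.9] 0.85 [ 0.7541 -0.2285  0.    ]
top brush [225.2 258.2] 0.58 [ 0.5666 -0.0031  0.    ]
top nozzle [164.6 193.6] 0.6
[... 225 characters left out ...]
 -0.3551  0.    ]
top bottle [254.2 365.8] 0.72 [ 0.484  -0.3123  0.    ]
scene tray [278.9 133.3] 0.82 [ 0.4797 -0.2806  0.    ]
scene tray_bar [250.2 120.9] 0.96 [ 0.4816 -0.281   0.122 ]
scene cartridge_mid [263.8 135.2] 0.75 [ 0.4836 -0.2628  0.045 ]
scene stand [147.7 243.9] 0.92 [0.4715 0.2742 0.    ]
scene stand_seat [127.7 239.6] 0.77 [0.4596 0.2697 0.08  ]
scene cup [316.  242.1] 0.83 [ 0.7555 -0.2357  0.    ]
scene cup [148.8 238.6] 0.26 [0.459  0.2609 0.    ]
scene brush [215.4 222.9] 0.7 [ 0.564  -0.0068  0.    ]
scene nozzle [196.6 311.4] 0.56 [0.7514 0.1771 0.    ]
scene round_filter [261.4 286.9] 0.7 [ 0.7824 -0.0573  0.    ]
scene jar [152.7 318.7] 0.95 [0.6975 0.3704 0.    ]
```

View pics/top0.png

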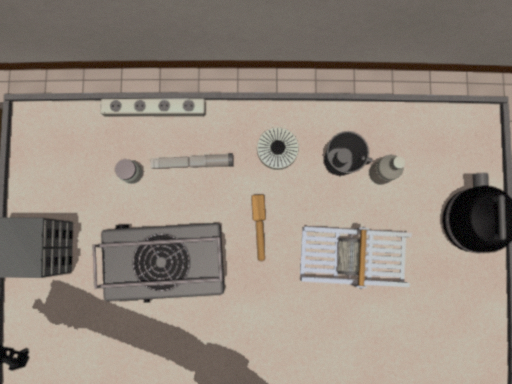

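View pics/scene0.png

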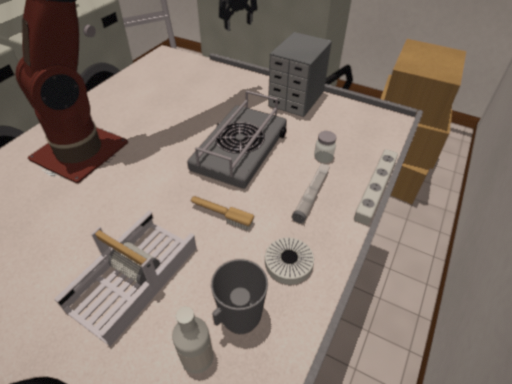

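The top view shows the tray at about (355,257), with its carry bar at column 363 and the cartridge left of it at (348,255). The stand is at (162,261), the brush between them at (260,227). Tray and stand are both nearly aligned with world y. Next I'll work out the yaws and the first move.

```bash
cat >> h.py <<'E'
def rel(s,pos,R):
    W=Ro.from_rotvec(s["eef_rot"]);
    return np.round(W.inv().apply(np.array(pos)-s["tool_pos"]),4),np.round((W.inv()*R).as_rotvec(degrees=True),2)
def down(yaw): # tool z down, tool y along world yaw+90deg *(sign by half turn)
    return Ro.from_euler('z',yaw)*Ro.from_euler('y',np.pi)
E
python3 - <<'E'
from h import *
np.set_printoptions(precision=4,suppress=True)
s=bot.get_state();print(Ro.from_rotvec(s["eef_rot"]).as_matrix())
p=bot.snapshot("top")
for t,z in dict(tray=.057,tray_bar=.133,stand=.05,cartridge_mid=.05).items():
    for r in bot.cut_out(p,t)[:1]:
        ys,xs=np.nonzero(r["region"]);rc=cv2.minAreaRect(np.c_[xs,ys].astype(np.float32))
        b=cv2.boxPoints(rc);w=np.array([at(p,(y,x),z)[:2] for x,y in b])
        e=[w[1]-w[0],w[2]-w[1]]
        print(t,r["score"],len(xs),rc,w.mean(0),[(np.linalg.norm(v),np.degrees(np.arctan2(v[1],v[0]))) for v in e])
for yaw in(-.04,.05):
  print(rel(s,[.47,.25,.26],down(yaw)), rel(s,[.47,.25,.26],down(yaw+np.pi)))
E
```

```text
[[-0.9094  0.4158 -0.    ]
 [ 0.4158  0.9094 -0.    ]
 [ 0.     -0.     -1.    ]]
tray 0.7 4421 ((354.17010498046875, 256.37359619140625), (107.8952865600586, 60.28738784790039), 4.573921203613281) [ 0.4792 -0.2683] [(np.float64(0.16505434616690204), np.float64(-4.741983458732857)), (np.float64(0.30109502971848384), np.float64(-94.46346020540133))]
tray_bar 0.69 4418 ((355.1046142578125, 256.6169128417969), (109.22046661376953, 60.240440368652344), 3.1798300743103027) [ 0.4804 -0.2557] [(np.float64(0.15573305003644553), np.float64(-3.3407788978231716)), (np.float64(0.28804740022381475), np.float64(-93.08070571746009))]
stand 0.76 9033 ((157.94163513183594, 262.4897155761719), (78.58340454101562, 130.4298553466797), 88.66777801513672) [0.4608 0.2747] [(np.float64(0.36448688384197947), np.float64(-88.38936850683714)), (np.float64(0.21551677671682087), np.float64(-178.23444835535585))]
cartridge_mid 0.65 735 ((348.674560546875, 255.9370574951172), (20.43613052368164, 38.08081817626953), 1.9749339818954468) [ 0.4803 -0.2534] [(np.float64(0.10493202023550514), np.float64(-2.41772518080167)), (np.float64(0.057097782608699764), np.float64(-91.92740471437085))]
(array([-0.3235, -0.2272, -0.01  ]), array([ -0.  ,  -0.  , -22.28])) (array([-0.3235, -0.2272, -0.01  ]), array([ -0.  ,   0.  , 157.72]))
(array([-0.3235, -0.2272, -0.01  ]), array([ -0.  ,  -0.  , -27.44])) (array([-0.3235, -0.2272, -0.01  ]), array([ -0.  ,   0.  , 152.56]))
```

servo_tool([
  [-0.02,-0.014,0,0,0,-2,0.085],
  [-0.06,-0.042,0,0,0,-5,0.085],
  [-0.1,-0.07,0,0,0,-9,0.085],
  [-0.14,-0.098,0,0,0,-13,0.085],
  [-0.18,-0.126,0,0,0,-17,0.085],
  [-0.22,-0.155,0,0,0,-21,0.085],
  [-0.25,-0.178,-0.005,0,0,-24,0.085],
  [-0.265,-0.19,-0.01,0,0,-25,0.085],
])

```text
time: 2.25
tool_pos: [0.4343, 0.3042, 0.2604]
eef_rot: [-0.007, 3.141, -0.001]
contact_force: [0.4, -0.5, 0.4]
gripper_width: 0.085
finger_force: 0.0
```

```bash
python3 - <<'E'
from h import *
np.set_printoptions(precision=4,suppress=True)
s=bot.get_state();print(s["time"],s["tool_pos"],Ro.from_rotvec(s["eef_rot"]).as_matrix()[0],s["joint_positions"])
p=bot.snapshot("wrist");save(p,"w1.png");print(p["T_tool_cam"],p["intrinsics"])
for t,z in dict(stand=0,stand_seat=.08).items():
    for r in bot.tip_of(p,t)[:2]: print(t,np.round(r["pixel"],1),round(r["score"],2),at(p,r["pixel"],z,s))
print(rel(s,[.481,-.275,.24],down(-.06)))
E
```

```text
2.25 [0.4343 0.3042 0.2604] [-1.     -0.0047  0.0007] [-0.869   0.0805  0.1846  1.7491 -0.0144  1.3131  0.8943]
[[-0.0003 -0.9526 -0.3041  0.0778]
 [ 1.     -0.0001 -0.0005  0.001 ]
 [ 0.0005 -0.3041  0.9526 -0.1245]
 [ 0.      0.      0.      1.    ]] [[296.0979   0.     258.2764]
 [  0.     296.0979 189.8527]
 [  0.       0.       1.    ]]
stand [178.8 228.3] 0.59 [0.4641 0.2645 0.    ]
stand_seat [199.  217.6] 0.62 [0.4646 0.2606 0.08  ]
stand_seat [178.9 228.5] 0.38 [0.4418 0.2731 0.08  ]
(array([-0.044 , -0.5794,  0.0207]), array([-0.03,  0.04,  3.71]))
```

View pics/w1.png

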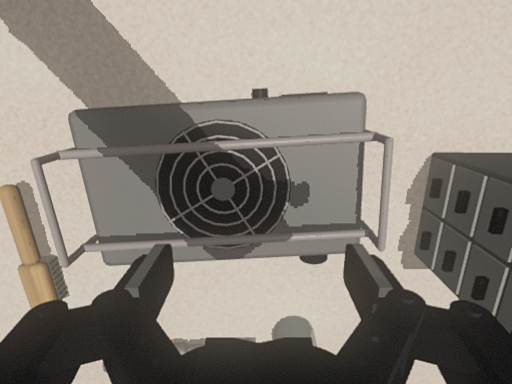

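The wrist view shows the stand from above, with the grille centre at (223,188). The hoop corners are at (35,160), (65,265), (390,140) and (382,248). The brush is on the left.

servo_tool([
  [-0.002,-0.02,0,0,0,0,0.085],
  [-0.006,-0.065,0,0,0,0.5,0.085],
  [-0.01,-0.11,0,0,0,1,0.085],
  [-0.014,-0.155,0,0,0,1.5,0.085],
  [-0.018,-0.2,0,0,0,2,0.085],
  [-0.021,-0.245,0,0,0,2.5,0.085],
  [-0.024,-0.29,0,0,0,3,0.085],
  [-0.028,-0.335,0.0,0,0,3.5,0.085],
])

```text
time: 3.2
tool_pos: [0.4623, -0.0276, 0.26]
eef_rot: [0.082, 3.14, 0.001]
contact_force: [1.7, -0.7, 0.6]
gripper_width: 0.0853
finger_force: 0.0
```

servo_tool([
  [-0.003,-0.045,0,0,0,0,0.085],
  [-0.006,-0.085,0,0,0,0,0.085],
  [-0.009,-0.12,0,0,0,0,0.085],
  [-0.01,-0.15,0,0,0,0,0.085],
  [-0.01,-0.18,0,0,0,0,0.085],
  [-0.01,-0.21,0,0,0,0,0.085],
  [-0.01,-0.23,0,0,0,0,0.085],
  [-0.01,-0.24,0.0,0,0,0,0.085],
])

```text
time: 4.0
tool_pos: [0.4596, -0.2679, 0.2598]
eef_rot: [-0.086, -3.14, 0.001]
contact_force: [-0.3, 0.4, -0.7]
gripper_width: 0.0848
finger_force: 0.0
```

```bash
python3 - <<'E'
from h import *
np.set_printoptions(precision=4,suppress=True)
s=bot.get_state();print(s["time"],s["tool_pos"],Ro.from_rotvec(s["eef_rot"]).as_matrix()[0],s["joint_positions"])
p=bot.snapshot("wrist");save(p,"w2.png")
for t,z in dict(tray=0,tray_bar=.122,cartridge_mid=.045).items():
    for r in bot.tip_of(p,t)[:2]: print(t,np.round(r["pixel"],1),round(r["score"],2),at(p,r["pixel"],z,s))
s0=dict(tool_pos=[.4343,.3042,.2604],eef_rot=[-.007,3.141,-.001])
L=[at(p,(160,35),.11,s0),at(p,(265,65),.11,s0),at(p,(140,390),.11,s0),at(p,(248,382),.11,s0)]
G=[at(p,(188,223),.05,s0)];C=[at(p,q,.05,s0) for q in((113,70),(95,365))]
b=[at(p,q,.075,s0) for q in((150,75),(137,370),(245,90),(237,365))]
print(np.array(L+G+C+b))
E
```

```text
4.0 [ 0.4596 -0.2679  0.2598] [-0.9985  0.0546 -0.0004] [-0.3053  0.0895  0.8067  1.7695 -0.0663  1.3108  2.0326]
tray [169.9 253.1] 0.78 [ 0.476  -0.2751  0.    ]
tray_bar [204.6 249.9] 0.63 [ 0.4796 -0.2762  0.122 ]
cartridge_mid [176.9 265.3] 0.91 [ 0.4743 -0.2597  0.045 ]
[[0.4156 0.0935 0.11  ]
 [0.5291 0.0998 0.11  ]
 [0.3953 0.4266 0.11  ]
 [0.5072 0.4339 0.11  ]
 [0.4614 0.2632 0.05  ]
 [0.3758 0.0978 0.05  ]
 [0.3557 0.4195 0.05  ]
 [0.4122 0.1114 0.075 ]
 [0.3973 0.4209 0.075 ]
 [0.5241 0.1083 0.075 ]
 [0.5122 0.4288 0.075 ]]
```

View pics/w2.png

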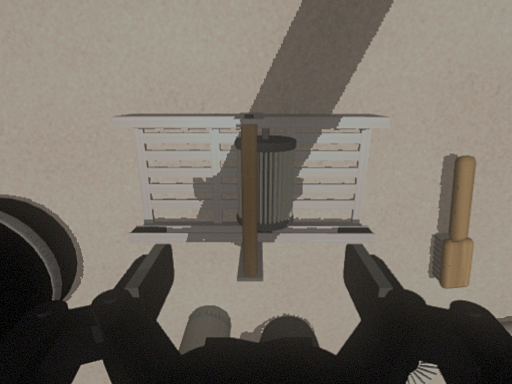

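The wrist view shows the bar vertical at column 250, rows 118–278, aligned with the tool. The cartridge is under it and slightly right, at (265,177). Now I'll descend and grip.

servo_tool([
  [-0.004,-0.002,0.02,0,0,0,0.085],
  [-0.01,-0.004,0.045,0,0,0,0.085],
  [-0.016,-0.006,0.07,0,0,0,0.085],
  [-0.02,-0.008,0.09,0,0,0,0.085],
  [-0.021,-0.008,0.11,0,0,0,0.085],
  [-0.021,-0.008,0.125,0,0,0,0.085],
  [-0.021,-0.008,0.133,0,0,0,0.085],
  [-0.021,-0.008,0.136,0,0,0,0.085],
])

```text
time: 5.0
tool_pos: [0.4804, -0.2752, 0.1235]
eef_rot: [-0.083, -3.14, -0.001]
contact_force: [0.3, -0.3, 0.3]
gripper_width: 0.0849
finger_force: 0.0
```

servo_tool([
  [0,0,0,0,0,0,0.07],
  [0,0,0,0,0,0,0.05],
  [0,0,0,0,0,0,0.035],
  [0,0,0,0,0,0,0.026],
  [0,0,0,0,0,0,0.02],
  [0,0,0,0,0,0,0.015],
  [0,0,0,0,0,0,0.008],
  [0,0,0,0,0,0,0],
], newtons=80)

```text
time: 5.8
tool_pos: [0.4806, -0.2766, 0.1246]
eef_rot: [0.085, 3.14, -0.001]
contact_force: [-1.5, -1.5, 6.2]
gripper_width: 0.0126
finger_force: 78.9
```

```bash
cat >> h.py <<'E'
np.set_printoptions(precision=4,suppress=True)
def cart(zoff=-.077,n=1,png=None):
    """cartridge offset along tool y from TCP, seen by wrist; tool-frame plane at cartridge axis height"""
    out=[]
    for i in range(n):
        s=bot.get_state();p=bot.snapshot("wrist")
        if png: save(p,png)
        T=np.array(p["T_tool_cam"]);v=[]
        r=bot.tip_of(p,"cartridge_mid")
        if r:
            o,d=ray(p,r[0]["pixel"],dict(tool_pos=np.zeros(3),eef_rot=np.zeros(3)))
            q=o+d*(-zoff-o[2])/d[2];out.append((round(float(s["time"]),3),np.round(q[:2],4),round(r[0]["score"],2),np.round(r[0]["pixel"],1)))
    return s,out
E
python3 - <<'E'
from h import *
s,o=cart(-.079,2,"w3.png");print(o)
print(s["time"],s["tool_pos"],s["eef_rot"],s["gripper_width"],s["finger_force"],s["contact_force"],s["joint_positions"])
print(Ro.from_rotvec(s["eef_rot"]).as_matrix())
E
```

```text
[(5.8, array([0.0036, 0.0175]), 0.6, array([201.9, 281.1])), (5.9, array([0.0035, 0.0173]), 0.75, array([202.1, 280.8]))]
5.9 [ 0.4806 -0.2765  0.1246] [ 0.0849  3.1397 -0.0009] 0.01270361662222708 78.87516260147095 [-1.6834 -2.172   6.3605] [-0.2187  0.3017  0.7772  1.8807 -0.2418  1.0544  2.1732]
[[-0.9985  0.054   0.0008]
 [ 0.054   0.9985 -0.0006]
 [-0.0008 -0.0006 -1.    ]]
```

View pics/w3.png

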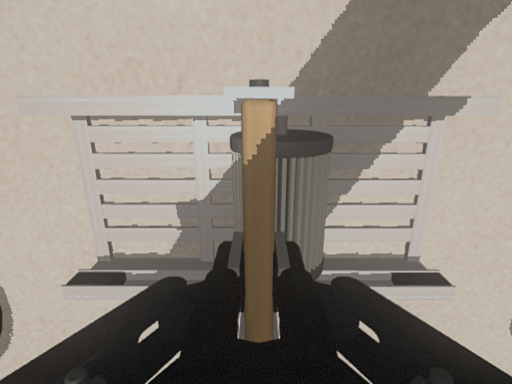

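The bar is gripped and the cartridge shows at +17.4 mm. Now lift.

servo_tool([
  [0,0,-0.002,0,0,0,0],
  [0,0,-0.006,0,0,0,0],
  [0,0,-0.013,0,0,0,0],
  [0,0,-0.022,0,0,0,0],
  [0,0,-0.032,0,0,0,0],
  [0,0,-0.042,0,0,0,0],
  [0,0,-0.052,0,0,0,0],
  [0,0,-0.06,0,0,0,0],
])

```text
time: 6.8
tool_pos: [0.4807, -0.2761, 0.1852]
eef_rot: [0.084, 3.14, -0.0]
contact_force: [-0.1, -0.4, -5.1]
gripper_width: 0.0126
finger_force: 78.1
```

```bash
cat > m.py <<'E'
from h import *
import sys
s,o=cart(-.079,int(sys.argv[1]) if len(sys.argv)>1 else 3)
print([(a,b[1],c) for a,b,c,_ in o])
R=Ro.from_rotvec(s["eef_rot"]).as_matrix()
print(s["tool_pos"],"rx",np.degrees(-(R[1,2]+.0006)),"yaw",np.arctan2(-R[0,1],R[1,1]),"zx",R[0,2],s["contact_force"],s["gripper_width"])
E
python3 m.py
```

```text
[(6.8, np.float64(0.0166), 0.63), (6.9, np.float64(0.0165), 0.58)]
[ 0.4805 -0.2758  0.184 ] rx -0.03988815918917039 yaw -0.05340746900534935 zx 0.0002492626820486339 [ 0.4994 -0.4824 -6.3219] 0.012368680300108669
```

Level and quiet, as wanted. I'll finish the lift and yaw to the stand's heading, with a small tilt pulse to centre the cartridge.

servo_tool([
  [0,0,-0.002,-0.09,0,-0.2,0],
  [0,0,-0.005,-0.16,0,-0.5,0],
  [0,0,-0.01,-0.21,0,-0.9,0],
  [0,0,-0.015,-0.23,0,-1.3,0],
  [0,0,-0.02,-0.21,0,-1.8,0],
  [0,0,-0.026,-0.16,0,-2.3,0],
  [0,0,-0.032,-0.09,0,-2.8,0],
  [0,0,-0.038,0,0,-3.3,0],
])

```text
time: 7.9
tool_pos: [0.4805, -0.276, 0.2227]
eef_rot: [-0.007, 3.141, -0.0]
contact_force: [0.1, 0.5, -5.4]
gripper_width: 0.0128
finger_force: 78.0
```

servo_tool([
  [0,0,-0.006,0.09,0,-0.5,0],
  [0,0,-0.012,0.16,0,-1.0,0],
  [0,0,-0.018,0.21,0,-1.5,0],
  [0,0,-0.023,0.23,0,-2.0,0],
  [0,0,-0.028,0.21,0,-2.4,0],
  [0,0,-0.033,0.16,0,-2.8,0],
  [0,0,-0.036,0.09,0,-3.1,0],
  [0,0,-0.038,0,0,-3.3,0],
])

```text
time: 8.7
tool_pos: [0.4805, -0.276, 0.2603]
eef_rot: [-0.097, 3.14, 0.0]
contact_force: [-0.3, -0.2, -6.1]
gripper_width: 0.0125
finger_force: 78.1
```

```bash
python3 m.py; python3 - <<'E'
import numpy as np
T,D,n=2.4,.27,24
t=np.arange(1,n+1)*.1
a0=D*2*np.pi/T**2
y=D*(t/T-np.sin(2*np.pi*t/T)/2/np.pi); rx=a0*np.sin(2*np.pi*t/T)/9.81
print(np.round(np.c_[t,y+.079*rx,np.degrees(rx)],4))
E
```

```text
[(8.7, np.float64(0.009), 0.62), (8.8, np.float64(0.0119), 0.71), (8.9, np.float64(0.0112), 0.58)]
[ 0.4804 -0.276   0.2599] rx -0.03242737281703557 yaw 0.06145930638604524 zx -0.00022681916729981716 [-0.0164  0.8817 -6.6864] 0.012733114970690487
[[ 1.0000e-01  7.0000e-04  4.4520e-01]
 [ 2.0000e-01  2.2000e-03  8.6010e-01]
 [ 3.0000e-01  5.0000e-03  1.2164e+00]
 [ 4.0000e-01  9.8000e-03  1.4897e+00]
 [ 5.0000e-01  1.7000e-02  1.6616e+00]
 [ 6.0000e-01  2.6900e-02  1.7202e+00]
 [ 7.0000e-01  3.9500e-02  1.6616e+00]
 [ 8.0000e-01  5.4800e-02  1.4897e+00]
 [ 9.0000e-01  7.2500e-02  1.2164e+00]
 [ 1.0000e+00  9.2200e-02  8.6010e-01]
 [ 1.1000e+00  1.1320e-01  4.4520e-01]
 [ 1.2000e+00  1.3500e-01 -0.0000e+00]
 [ 1.3000e+00  1.5680e-01 -4.4520e-01]
 [ 1.4000e+00  1.7780e-01 -8.6010e-01]
 [ 1.5000e+00  1.9750e-01 -1.2164e+00]
 [ 1.6000e+00  2.1520e-01 -1.4897e+00]
 [ 1.7000e+00  2.3050e-01 -1.6616e+00]
 [ 1.8000e+00  2.4310e-01 -1.7202e+00]
 [ 1.9000e+00  2.5300e-01 -1.6616e+00]
 [ 2.0000e+00  2.6020e-01 -1.4897e+00]
 [ 2.1000e+00  2.6500e-01 -1.2164e+00]
 [ 2.2000e+00  2.6780e-01 -8.6010e-01]
 [ 2.3000e+00  2.6930e-01 -4.4520e-01]
 [ 2.4000e+00  2.7000e-01  0.0000e+00]]
```

servo_tool([
  [0,0.0007,0,0.45,0,0,0],
  [0,0.0022,0,0.86,0,0,0],
  [-0.0001,0.005,0,1.22,0,0,0],
  [-0.0003,0.0098,0,1.49,0,0,0],
  [-0.0005,0.017,0,1.66,0,0,0],
  [-0.0007,0.0269,0,1.72,0,0,0],
  [-0.001,0.0395,0,1.66,0,0,0],
  [-0.0015,0.0548,0,1.49,0,0,0],
])

```text
time: 9.8
tool_pos: [0.4784, -0.2202, 0.2601]
eef_rot: [-0.097, 3.139, -0.041]
contact_force: [0.8, 0.4, -6.5]
gripper_width: 0.0126
finger_force: 78.1
```

servo_tool([
  [-0.0005,0.0177,-0.0005,-0.27,0,0,0],
  [-0.001,0.0374,-0.001,-0.63,0,0,0],
  [-0.0016,0.0584,-0.0015,-1.04,0,0,0],
  [-0.0022,0.0802,-0.0021,-1.49,0,0,0],
  [-0.0028,0.102,-0.0027,-1.94,0,0,0],
  [-0.0033,0.123,-0.0032,-2.35,0,0,0],
  [-0.0039,0.1427,-0.0037,-2.71,0,0,0],
  [-0.0043,0.1604,-0.0042,-2.98,0,0,0],
])

```text
time: 10.6
tool_pos: [0.4727, -0.0591, 0.2602]
eef_rot: [0.098, -3.139, -0.041]
contact_force: [0.1, 0.7, -5.8]
gripper_width: 0.0126
finger_force: 78.0
```

servo_tool([
  [-0.0004,0.0153,0.0004,-0.17,0,0,0],
  [-0.0007,0.0279,0.0007,-0.23,0,0,0],
  [-0.001,0.0378,0.001,-0.17,0,0,0],
  [-0.0012,0.045,0.0012,0,0,0,0],
  [-0.0013,0.0498,0.0013,0.27,0,0,0],
  [-0.0014,0.0526,0.0014,0.63,0,0,0],
  [-0.0015,0.0541,0.0014,1.04,0,0,0],
  [-0.0015,0.0548,0.0014,1.49,0,0,0],
])

```text
time: 11.4
tool_pos: [0.4711, -0.0062, 0.2601]
eef_rot: [-0.096, 3.14, -0.001]
contact_force: [-0.0, 0.3, -6.0]
gripper_width: 0.0124
finger_force: 78.1
```

```bash
python3 m.py
```

```text
[(11.4, np.float64(0.0222), 0.87), (11.5, np.float64(0.0226), 0.72), (11.6, np.float64(0.0228), 0.71)]
[ 0.4711 -0.0061  0.2601] rx -0.028689182936941574 yaw 0.061364319885757294 zx -7.703191277838078e-05 [-0.1008  0.7533 -5.7875] 0.012453687979151851
```

The cartridge is at +22 mm and slow, and the feed-forward works. For the second half I'll use slightly less tilt so it drifts toward the centre.

servo_tool([
  [0,0.0007,0,0.4,0,0,0],
  [0,0.0022,0,0.77,0,0,0],
  [-0.0001,0.005,0,1.08,0,0,0],
  [-0.0003,0.0098,0,1.33,0,0,0],
  [-0.0005,0.017,0,1.48,0,0,0],
  [-0.0007,0.0269,0,1.53,0,0,0],
  [-0.001,0.0395,0,1.48,0,0,0],
  [-0.0015,0.0548,0,1.33,0,0,0],
])

```text
time: 12.5
tool_pos: [0.4691, 0.0501, 0.2601]
eef_rot: [-0.097, 3.139, -0.036]
contact_force: [0.5, -0.4, -5.8]
gripper_width: 0.0125
finger_force: 78.1
```

servo_tool([
  [-0.0005,0.0177,-0.0004,-0.25,0,0,0],
  [-0.001,0.0374,-0.0009,-0.56,0,0,0],
  [-0.0016,0.0584,-0.0014,-0.93,0,0,0],
  [-0.0022,0.0802,-0.0019,-1.33,0,0,0],
  [-0.0028,0.102,-0.0024,-1.73,0,0,0],
  [-0.0033,0.123,-0.0029,-2.1,0,0,0],
  [-0.0039,0.1427,-0.0033,-2.41,0,0,0],
  [-0.0043,0.1604,-0.0037,-2.66,0,0,0],
])

```text
time: 13.3
tool_pos: [0.4634, 0.2112, 0.2599]
eef_rot: [0.098, -3.139, -0.037]
contact_force: [-0.3, 0.5, -6.4]
gripper_width: 0.0129
finger_force: 78.0
```

servo_tool([
  [-0.0004,0.0153,0.0004,-0.15,0,0,0],
  [-0.0007,0.0279,0.0007,-0.2,0,0,0],
  [-0.001,0.0378,0.0009,-0.15,0,0,0],
  [-0.0012,0.045,0.0011,0,0,0,0],
  [-0.0013,0.0498,0.0012,0.25,0,0,0],
  [-0.0014,0.0526,0.0013,0.56,0,0,0],
  [-0.0015,0.0541,0.0013,0.93,0,0,0],
  [-0.0015,0.0548,0.0013,1.33,0,0,0],
])

```text
time: 14.1
tool_pos: [0.4618, 0.2638, 0.26]
eef_rot: [-0.096, 3.14, -0.001]
contact_force: [-0.2, 0.5, -6.1]
gripper_width: 0.013
finger_force: 78.1
```

```bash
python3 m.py 4; python3 - <<'E'
from h import *
for n in("scene","top"):
    p=bot.snapshot(n);save(p,n+"1.png")
    for t,z in dict(tray_bar=.257,cartridge_mid=.18).items():
        for r in bot.tip_of(p,t)[:1]: print(n,t,r["pixel"],round(r["score"],2),at(p,r["pixel"],z))
E
```

```text
[(14.1, np.float64(0.0285), 0.83), (14.2, np.float64(0.0309), 0.83), (14.3, np.float64(0.0339), 0.9), (14.4, np.float64(0.0354), 0.93)]
[0.4618 0.2638 0.2601] rx -0.037213336748256214 yaw 0.06119942814365202 zx 3.662641307814336e-05 [-0.7865 -0.0168 -5.6748] 0.012561043049332957
scene tray_bar [197.2, 309.2] 0.68 [ 0.8128 -0.0627  0.257 ]
scene cartridge_mid [93.7, 242.8] 0.57 [0.4518 0.3067 0.18  ]
top tray_bar [265.1, 145.5] 0.58 [0.462  0.2623 0.257 ]
top cartridge_mid [261.5, 135.5] 0.51 [0.4675 0.3046 0.18  ]
```

View pics/scene1.png

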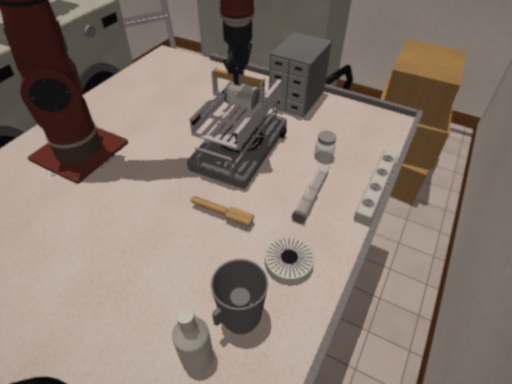

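The tray is over the stand. The cartridge has drifted to about +38 mm at +22 mm/s, so I'll brake it and send it back.

servo_tool([
  [0,0,0,-0.5,0,0,0],
  [0,0,0,-0.9,0,0,0],
  [0,0,0,-0.9,0,0,0],
  [0,0,0,-0.8,0,0,0],
  [0,0,0,-0.6,0,0,0],
  [0,0,0,-0.4,0,0,0],
  [0,0,0,-0.2,0,0,0],
  [0,0,0,-0.05,0,0,0],
])

```text
time: 15.6
tool_pos: [0.4617, 0.2642, 0.26]
eef_rot: [0.097, -3.14, -0.001]
contact_force: [0.0, 0.2, -5.7]
gripper_width: 0.0127
finger_force: 78.1
```

```bash
python3 m.py 2
```

```text
[(15.6, np.float64(0.0284), 0.62), (15.7, np.float64(0.0238), 0.88)]
[0.4617 0.2642 0.26  ] rx -0.07371219948729497 yaw 0.06185628768976076 zx -9.994888410327296e-05 [-0.3235 -0.3562 -5.3894] 0.012510107348291593
```

servo_tool([
  [0,0,0,0.25,0,0,0],
  [0,0,0,0.4,0,0,0],
  [0,0,0,0.45,0,0,0],
  [0,0,0,0.45,0,0,0],
  [0,0,0,0.4,0,0,0],
  [0,0,0,0.35,0,0,0],
  [0,0,0,0.2,0,0,0],
  [0,0,0,0,0,0,0],
])

```text
time: 16.6
tool_pos: [0.4618, 0.264, 0.26]
eef_rot: [0.097, -3.14, -0.002]
contact_force: [-0.2, -0.0, -6.0]
gripper_width: 0.0127
finger_force: 78.1
```

```bash
python3 m.py 4
```

```text
[(16.6, np.float64(0.0146), 0.74), (16.7, np.float64(0.0179), 0.93), (16.8, np.float64(0.0186), 0.87), (16.9, np.float64(0.0186), 0.84)]
[0.4618 0.264  0.26  ] rx -0.08258317885802482 yaw 0.06153838758349807 zx -0.00010103881394434006 [-0.3507 -0.4306 -6.5591] 0.012972611270011508
```

servo_tool([
  [0,0,0,-0.05,0,0,0],
  [0,0,0,-0.05,0,0,0],
  [0,0,0,-0.05,0,0,0],
  [0,0,0,-0.05,0,0,0],
  [0,0,0,-0.05,0,0,0],
  [0,0,0,-0.05,0,0,0],
  [0,0,0,-0.05,0,0,0],
  [0,0,0,-0.05,0,0,0],
])

```text
time: 17.8
tool_pos: [0.4618, 0.2641, 0.26]
eef_rot: [0.097, -3.14, -0.003]
contact_force: [-0.0, 0.1, -5.6]
gripper_width: 0.0128
finger_force: 78.1
```

```bash
python3 m.py 4
```

```text
[(17.8, np.float64(0.0217), 0.84), (17.9, np.float64(0.0215), 0.63), (18.0, np.float64(0.0228), 0.86), (18.1, np.float64(0.0214), 0.85)]
[0.4618 0.264  0.26  ] rx -0.13183760492551894 yaw 0.06154461098621762 zx -0.00014866957838713293 [ 0.1507 -0.3743 -6.5798] 0.01243241720499678
```

Balanced, with the cartridge at +21 mm and nearly still. I'll nudge it gently to the centre while holding.

servo_tool([
  [0,0,0,-0.11,0,0,0],
  [0,0,0,-0.2,0,0,0],
  [0,0,0,-0.27,0,0,0],
  [0,0,0,-0.29,0,0,0],
  [0,0,0,-0.27,0,0,0],
  [0,0,0,-0.2,0,0,0],
  [0,0,0,-0.11,0,0,0],
  [0,0,0,0,0,0,0],
])

```text
time: 19.0
tool_pos: [0.4618, 0.2641, 0.26]
eef_rot: [0.097, -3.14, -0.002]
contact_force: [0.6, 0.3, -6.9]
gripper_width: 0.0128
finger_force: 78.1
```

servo_tool([
  [0,0,0,0.11,0,0,0],
  [0,0,0,0.2,0,0,0],
  [0,0,0,0.27,0,0,0],
  [0,0,0,0.27,0,0,0],
  [0,0,0,0.25,0,0,0],
  [0,0,0,0.2,0,0,0],
  [0,0,0,0.11,0,0,0],
  [0,0,0,0,0,0,0],
])

```text
time: 19.8
tool_pos: [0.4618, 0.264, 0.26]
eef_rot: [0.097, -3.14, -0.003]
contact_force: [-1.2, 0.2, -6.2]
gripper_width: 0.0125
finger_force: 78.1
```

```bash
python3 m.py 4
```

```text
[(19.8, np.float64(0.0011), 0.39)]
[0.4618 0.264  0.26  ] rx -0.13341305597730094 yaw 0.06153496364530494 zx -9.233547408453145e-05 [-0.6203  0.141  -6.645 ] 0.012744360481900096
```

servo_tool([
  [0,0,0,0,0,0,0],
  [0,0,0,0,0,0,0],
  [0,0,0,0,0,0,0],
  [0,0,0,0,0,0,0],
  [0,0,0,0,0,0,0],
  [0,0,0,0,0,0,0],
  [0,0,0,0,0,0,0],
  [0,0,0,0,0,0,0],
])

```text
time: 21.0
tool_pos: [0.4618, 0.2641, 0.26]
eef_rot: [0.097, -3.14, -0.003]
contact_force: [0.3, -0.7, -5.7]
gripper_width: 0.0126
finger_force: 78.1
```

```bash
python3 m.py 2; python3 - <<'E'
from h import *
p=bot.snapshot("wrist");save(p,"w5.png");s=bot.get_state();print(s["time"])
E
```

```text
[(21.0, np.float64(-0.0035), 0.98), (21.1, np.float64(-0.0034), 0.64)]
[0.4618 0.2641 0.26  ] rx -0.13129635427106426 yaw 0.06159818733426371 zx -0.00016137669868736428 [-0.1654 -0.6085 -5.831 ] 0.013112543490425586
21.25
```

View pics/w5.png

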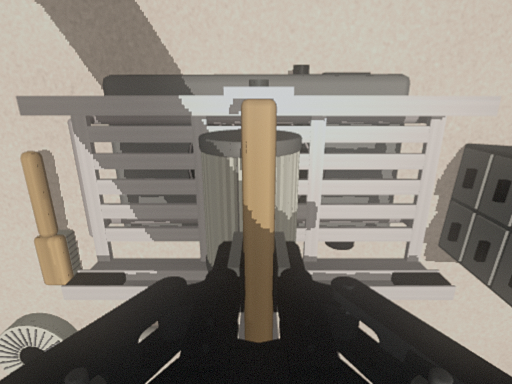

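The cap spans columns 198–302, so the cartridge is within about 5 mm of the middle and quiet. The tray is also centred over the plinth. Now lower.

servo_tool([
  [0,0,0.002,0.05,0,0,0],
  [0,0,0.006,0.05,0,0,0],
  [0,0,0.012,0.05,0,0,0],
  [0,0,0.019,0.05,0,0,0],
  [0,0,0.026,0.05,0,0,0],
  [0,0,0.032,0.05,0,0,0],
  [0,0,0.036,0.03,0,0,0],
  [0,0,0.038,0,0,0,0],
])

```text
time: 22.05
tool_pos: [0.4616, 0.264, 0.2214]
eef_rot: [0.097, -3.139, -0.002]
contact_force: [-0.6, -0.5, -5.0]
gripper_width: 0.0126
finger_force: 78.0
```

```bash
python3 m.py 3
```

```text
[(22.05, np.float64(-0.0083), 0.92), (22.15, np.float64(-0.0092), 0.65), (22.25, np.float64(-0.0098), 0.83)]
[0.4619 0.2642 0.2223] rx -0.1471266160141084 yaw 0.06159958103598107 zx 0.0001898311107151839 [ 0.4863  0.4974 -5.7433] 0.012657419378241969
```

servo_tool([
  [0,0,0.001,0.15,0,0,0],
  [0,0,0.003,0.15,0,0,0],
  [0,0,0.005,0.12,0,0,0],
  [0,0,0.007,0.1,0,0,0],
  [0,0,0.009,0.08,0,0,0],
  [0,0,0.011,0.08,0,0,0],
  [0,0,0.012,0.08,0,0,0],
  [0,0,0.0125,0.08,0,0,0],
])

```text
time: 23.15
tool_pos: [0.4617, 0.2641, 0.2094]
eef_rot: [0.097, -3.14, -0.0]
contact_force: [-0.6, -0.3, -6.3]
gripper_width: 0.0124
finger_force: 78.1
```

```bash
python3 m.py 3
```

```text
[(23.15, np.float64(-0.0124), 0.82), (23.25, np.float64(-0.0111), 0.85), (23.35, np.float64(-0.0109), 0.75)]
[0.4618 0.2642 0.2096] rx -0.05992416730684998 yaw 0.061601605733703 zx 6.484090149354684e-05 [-0.2488  0.6419 -5.757 ] 0.0128704979075543
```

servo_tool([
  [0,0,0.0008,0,0,0,0],
  [0,0,0.0016,0,0,0,0],
  [0,0,0.0024,0,0,0,0],
  [0,0,0.0031,0,0,0,0],
  [0,0,0.0038,0,0,0,0],
  [0,0,0.0045,0,0,0,0],
  [0,0,0.0051,0,0,0,0],
  [0,0,0.0055,0,0,0,0],
])

```text
time: 24.25
tool_pos: [0.4617, 0.2642, 0.2045]
eef_rot: [0.097, -3.14, -0.001]
contact_force: [-3.8, -1.8, 2.4]
gripper_width: 0.0126
finger_force: 79.4
```

```bash
python3 m.py 3
```

```text
[(24.25, np.float64(-0.0127), 0.9), (24.35, np.float64(-0.0123), 0.84)]
[0.4618 0.2642 0.2045] rx -0.06848554212451839 yaw 0.06163106463250302 zx 0.00011833298388188364 [-4.8767 -1.7075  3.2578] 0.012455995264912282
```

The tray is in contact and the cartridge is still at −12 mm. Release and back away.

servo_tool([
  [0,0,0,0,0,0,0.014],
  [0,0,0,0,0,0,0.018],
  [0,0,0,0,0,0,0.024],
  [0,0,0,0,0,0,0.032],
  [0,0,0,0,0,0,0.042],
  [0,0,0,0,0,0,0.05],
  [0,0,0,0,0,0,0.055],
  [0,0,0,0,0,0,0.055],
])

```text
time: 25.35
tool_pos: [0.4618, 0.2642, 0.204]
eef_rot: [-0.097, 3.14, 0.001]
contact_force: [0.1, -0.2, -0.6]
gripper_width: 0.055
finger_force: 0.0
```

```bash
python3 m.py 3
```

```text
[(25.35, np.float64(-0.0105), 0.75), (25.45, np.float64(-0.0141), 0.89), (25.55, np.float64(-0.0108), 0.94)]
[0.4618 0.2642 0.204 ] rx -0.05249678946532762 yaw 0.061654234600359945 zx 9.951063372927333e-06 [ 0.2788  0.1608 -0.2908] 0.05541134699301934
```

servo_tool([
  [0,0,-0.005,0,0,0,0.055],
  [0,0,-0.015,0,0,0,0.055],
  [0,0,-0.03,0,0,0,0.055],
  [0,0,-0.05,0,0,0,0.055],
  [0,0,-0.07,0,0,0,0.055],
  [0,0,-0.09,0,0,0,0.055],
  [0,0,-0.105,0,0,0,0.055],
  [0,0,-0.11,0,0,0,0.055],
])

```text
time: 26.45
tool_pos: [0.4623, 0.2644, 0.3162]
eef_rot: [-0.097, 3.138, 0.003]
contact_force: [0.4, 0.4, -0.8]
gripper_width: 0.0552
finger_force: 0.0
```

```bash
python3 - <<'E'
from h import *
for i in range(3):
    s=bot.get_state();p=bot.snapshot("wrist");o=[s["time"]]
    for t,z in dict(tray_bar=.202,cartridge_mid=.125).items():
        for r in bot.tip_of(p,t)[:1]: o+=[t,at(p,r["pixel"],z,s)]
    print(o)
save(p,"w6.png");print(s["tool_pos"])
E
```

```text
[26.45, 'tray_bar', array([0.4608, 0.2658, 0.202 ]), 'cartridge_mid', array([0.4605, 0.2516, 0.125 ])]
[26.6, 'tray_bar', array([0.4601, 0.2644, 0.202 ]), 'cartridge_mid', array([0.4538, 0.2518, 0.125 ])]
[26.75, 'tray_bar', array([0.4595, 0.2649, 0.202 ]), 'cartridge_mid', array([0.4594, 0.25  , 0.125 ])]
[0.4614 0.2639 0.313 ]
```

View pics/w6.png

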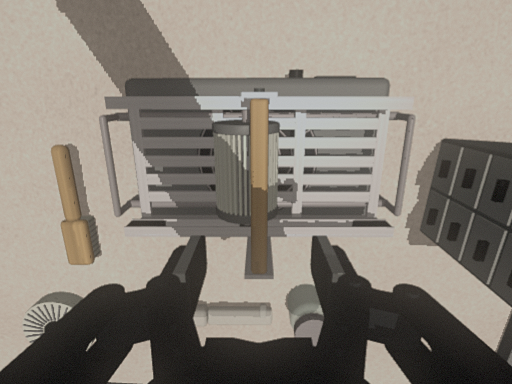

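The tray (columns 107–412) sits between the two hoops at columns 105–125 and 400–412. The cartridge is still, just left of the bar at about (247,170), and the gripper is clear. Handing in.

```bash
python3 -c "
from station import bot
print(bot.job_done())"
```

```text
the job is handed in; nothing more can be done
None
```

The tray is seated on the stand between its hoops, with the cartridge still about 12 mm from the middle; the gripper has let go and backed clear, and I handed the job in at about 27 s (no verdict was returned).

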